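Drift the mould cover into line and bolt it

TASK

The green mould cover has swung out of line on its one fitted bolt. Work the red-headed drift pin down through the cover's drift hole into the matching hole hidden in the mould beneath until its head sits on the cover, and with it there drop the steel-headed bolt fully home in the cover's other hole; then draw the pin out and hang it back upright in the blue rack, leaving the bolt home. Leave the short black bolt, the two jugs, the mixing cup and the amber disc undisturbed.

Things in the scene. Friction and masses are not known exactly. Their poses are not given: they have to be found in the camera images.
- drift_hole (a point): Centre of the mouth of the cover's 11 mm drift hole, on the cover's top face, 58 mm above the bench; the cover is 8 mm thick. It lies 30 mm towards +x and 150 mm towards +y from pivot (the cover's axes: z up, y along it away from the pivot). The mould beneath has a matching 11 mm hole, 42 mm deep, equally far from the pivot; a crescent of it may show.
- bolt_hole (a point): Centre of the mouth of the cover's 12 mm bolt hole, on the cover's top face. It lies 35 mm towards -x and 135 mm towards +y from pivot in the cover's axes. The mould beneath has a matching 12 mm hole, 42 mm deep. The two line up when the drift pin is fully in. It is clear of the drift hole by 67 mm, centre to centre.
- pivot (a point): The fitted bolt, dark hexagon head 18 mm across, 9 mm high, at one short end of the cover; the point is on its axis at the cover's top face. The cover turns about this upright axis either way, with about 1.5 N of friction at the drift hole, stays where left and cannot lift. A white pouring funnel, 32 mm wide and 14 mm high, stands on the cover 55 mm from here along +y.
- cover: Green cover plate, 120 mm (x) by 190 mm (y) by 8 mm, on an aluminium mould of the same outline, 50 mm high, fixed to the bench, pose not given. Origin: on the pivot's axis at the cover's underside. It has swung counter-clockwise seen from above by an unknown 0.03 to 0.06 rad (4 to 10 mm at the drift hole), so the mould's holes lie that far clockwise about the pivot.
- pin_head (a point): Drift pin: red round head 18 mm diameter and 26 mm high; this point is the head's centre, z up along the pin towards the head. Below the head is a 45 mm steel shank: 29 mm of 10 mm diameter, then a 16 mm long taper down to a 5 mm flat tip. It starts hanging upright by its head in a rack hole. Fully home, this point is 13 mm above the mouth of the hole. About 70 g.
- bolt_head (a point): Bolt: steel round head 18 mm diameter and 26 mm high; this point is the head's centre, z up. Below it is a smooth 36 mm shank of 10 mm diameter whose last 4 mm taper to 6 mm. It starts hanging upright by its head in a rack hole. It needs only pushing down, not turning. Fully home, this point is 13 mm above the mouth of the hole. About 70 g.
- shortbolt_head (a point): Short bolt that is not wanted: black head 18 mm diameter and 26 mm high (this point is its centre), 16 mm shank. It hangs in the third rack hole; leave it.
- rack_hole0 (a point): Mouth of the first of three 12.5 mm through holes in the top of the blue rack (50 mm by 150 mm, 55 mm high, fixed), 45 mm apart along its length. Axes are the rack's: y along the row, z up. Which of the three things hangs in which hole varies.
- rack_hole1 (a point): Mouth of the middle rack hole, as above.
- rack_hole2 (a point): Mouth of the last rack hole (towards the rack's +y), as above.
- pin: The drift pin's body, origin at the shank's tip, 58 mm below the head's centre.
- bolt: The bolt's body, origin at the shank's tip, 49 mm below the head's centre.
- jug_amber: Closed amber jug, 95 mm square, 170 mm high, left side of the bench; origin under its centre. Bystander.
- jug_white: Closed whitish jug of the same size, right side of the bench. Bystander.
- mixcup: Clear mixing cup 90 mm wide, 100 mm high, on the white scale at the far side of the bench; origin under its centre. Bystander.
- testdisc: Amber cured resin disc, 60 mm diameter and 12 mm thick, lying on the near part of the bench; origin under its centre. Bystander.
Things that resemble listed ones, but are neither listed nor needed, are in the scene too. What is meant by the part that bears rack_hole0 is not turquoise, and is the larger of those in its own colour.

How it is judged:
On the way, in this order (a step that is already met when the one before it is completed fails the run):
1. the drift pin is fully home in the drift hole, its head on the cover (z of pin_head in the frame of drift_hole below 0.016 m and horizontal distance between pin_head and drift_hole below 0.004 m and angle between pin_head's own z axis and vertical below 0.08 rad), for 0.2 s.
2. with the pin still home, the bolt is fully home in the bolt hole (all of step 1 and z of bolt_head in the frame of bolt_hole below 0.016 m and horizontal distance between bolt_head and bolt_hole below 0.004 m and angle between bolt_head's own z axis and vertical below 0.08 rad), for 0.2 s.
At the end, for the whole second after the job is handed in: The bolt is in the bolt hole, upright, its head within 3 mm of the cover's face and within 4 mm of the hole's axis; the drift pin hangs upright by its head in any rack hole (head within 4 mm of the rack's top and 6 mm of the hole's axis); both at rest (z of bolt_head in the frame of bolt_hole below 0.016 m and horizontal distance between bolt_head and bolt_hole below 0.004 m and angle between bolt_head's own z axis and vertical below 0.08 rad and ((horizontal distance between pin_head and rack_hole0 below 0.006 m and z of pin_head in the frame of rack_hole0 below 0.017 m) or (horizontal distance between pin_head and rack_hole1 below 0.006 m and z of pin_head in the frame of rack_hole1 below 0.017 m) or (horizontal distance between pin_head and rack_hole2 below 0.006 m and z of pin_head in the frame of rack_hole2 below 0.017 m)) and z of pin_head in the frame of rack_hole1 above 0.008 m and angle between pin_head's own z axis and vertical below 0.12 rad and linear speed of each of pin, bolt below 0.01 m/s); the robot touches nothing.
It fails at once if the short bolt is shifted more than 15 mm (distance of shortbolt_head from where it was at the start of the episode above 0.015 m).
It fails at once if a jug, the mixing cup or the resin disc is shifted more than 30 mm (distance of any of jug_amber, jug_white, mixcup, testdisc from where it was at the start of the episode above 0.03 m).
It also fails if it takes over 69 s, if anything falls off the work surface, if the arm or the gripper's body presses on something with over 40 N, if the wrist force passes 120 N, or if a joint passes its speed limit or range.

ROBOT

A 7-joint arm with a two-finger parallel gripper is mounted at the origin on the work surface. World frame = base frame: x ahead of the robot, y to its left, z up, the work surface at z = 0. Lengths are in m, angles in rad, forces in N, time in s.
With the tool pointing down it reaches from about 0.4 to 0.875 m from the base axis. Payload 19.3 kg.
Tool frame: the origin (TCP) lies between the finger pads; the fingertips stand 17 mm ahead of it and the grasp point (between the pads) lies 2 mm behind it; z points along the fingers, x is the direction in which the jaws open and shut, and the axes are right-handed (so a half turn about z gives the same grasp; the last joint's range is limited). The gripper opens to 85 mm and grips with 20 to 120 N. Pads are 22 mm wide; open, the fingers measure 114 mm over their backs; the gripper's body (76 mm by 85 mm) begins 54 mm behind the grasp point. The pads swing forward as they close: fully open they stand 13 mm farther back than shut.
Start: joints at [1.105, 0.521, -0.036, 1.599, 0.021, 1.021, -0.113], TCP at [0.241, -0.577, 0.248] pointing down, gripper open.
Joint ranges: [-2.91, 2.91], [-0.3, 2.13], [-1.5, 1.42], [0.17, 2.43], [-1.26, 4.41], [0.16, 1.93], [-2.52, 2.52]. Speed limits (rad/s): [1.89, 1.89, 2.39, 2.39, 3.01, 3.01, 3.01].

INTERFACE

Orientations are given as [roll, pitch, yaw] about the fixed x, y, z axes, in that order (R = Rz(yaw) Ry(pitch) Rx(roll)).
In Python, from workcell import bot gives the robot as it stands. The module is installed in compiled form; this text tells all that it offers.
- The arm moves only by the tool arm_command, never from a script. Its argument "targets" is a list of rows, each a list of 6 numbers: the shift along the tool's x, y, z in mm, then the turn, a rotation vector about the tool's x, y, z in degrees. In form: [[x, y, z, wx, wy, wz], ...]. A call has 1 to 8 rows; each row shifts and turns the pose as measured when the row begins, along the tool's axes as they then stand; what a row does not reach is not made up. A row lasts 1/10 s, in which the tool goes at most 50 mm and 8.59 degrees, less where a joint would pass 70% of its speed; a pose out of reach is approached as far as the arm can. A call is refused whole if a number of a shift passes 50 or a number of a turn 8.59, either way. A call with a gripper value outside its range is refused whole. "grip" is the opening in per cent of the stroke, from 0 (shut) to 100 (fully open), set as the call begins (left out, the last holds). The fingers move at their own pace and stop on an object; "grip_force" is the grip in N (left out, the last holds). Time passes only in rows, so rows that do not move let the fingers close. It gives the time, the measured TCP pose, the force and the opening at its end, in the units of the state.
- bot.observe(): the state, without advancing time (a new reading comes with each control period).
- bot.grab_frame(name): name is "scene" or "top"; returns a dict with "color" (400x640x3 uint8, red, green, blue), "depth" (400x640 float32, m along the optical axis (not along the pixel's ray), 0 where there is no reading), "fov_y" (degrees; the focal length in pixels is half the picture's height over the tangent of half this angle, whatever the lens; pixels are square), "cx", "cy" (the principal point, pixels), "R" (3x3) and "t" (3): a world point X has camera coordinates R X + t. Camera axes: x right, y down, z forward; pixel columns grow to the right and rows downward; lengths in m; the calibration is good to about 2 mm. A picture is of the moment at which its call begins.
- bot.job_done(): hands the job in, once; it reports no verdict.
The state is a dict: "clock": time; "qpos": joint angles; "qd": joint speeds; "joint_efforts": joint torques, N m; "position": TCP position; "tool_rot": TCP orientation; "force": force on the tool from outside, world axes, zero at the start; "moment": the same for the moment, N m; "grip_width": finger opening in m.
Only numpy, scipy, OpenCV 4.12 (cv2) and the standard library are available. Lean on these libraries where they do the work, as an engineer would, in place of code of your own. Each camera call takes 0.05 s, during which the arm holds its last target. There are 200 camera calls.

## Working session

There is one attempt and no reset: what is moved stays moved. The work goes in short steps, Python scripts to look and compute and a tool call to move; the robot and the scene stay as the last step left them, time stands still between calls to the robot, and variables do not carry over. Pictures are saved under pics/ and viewed, about 8 in all and at most 12, crops included, and the job is handed in when it is done.

Besides the shell and the picture viewer there is one more tool, called after ">>>" as name([rows], argument=value, ...), one row to a line, values as JSON. arm_command: Moves the arm, as the interface text tells. Its arguments: {"type":"object","properties":{"targets":{"type":"array"},"grip":{"type":"number"},"grip_force":{"type":"number"}},"required":["targets"]}

```bash
mkdir -p pics
cat > h.py <<'E'
import numpy as np, cv2, pickle
from workcell import bot
def grab(n):
    f=bot.grab_frame(n); pickle.dump(f,open(n+'.pkl','wb')); return f
def K(f):
    fl=200/np.tan(np.radians(f['fov_y'])/2); return fl,f['cx'],f['cy']
def pz(f,u,v,z):  # pixel -> world on plane z
    fl,cx,cy=K(f); d=np.array([(u-cx)/fl,(v-cy)/fl,1]); R=np.array(f['R']);t=np.array(f['t'])
    c=-R.T@t; r=R.T@d; return c+r*(z-c[2])/r[2]
def proj(f,X):
    fl,cx,cy=K(f); p=np.array(f['R'])@np.array(X)+np.array(f['t']); return fl*p[0]/p[2]+cx, fl*p[1]/p[2]+cy
def cloud(f):
    fl,cx,cy=K(f); v,u=np.mgrid[0:400,0:640]; d=f['depth']; P=np.stack([(u-cx)/fl*d,(v-cy)/fl*d,d],-1)
    return (P-np.array(f['t']))@np.array(f['R'])
def save(f,name,box=None,s=1):
    im=f['color'][:,:,::-1]
    if box: u0,v0,u1,v1=box; im=im[v0:v1,u0:u1]
    cv2.imwrite('pics/'+name,cv2.resize(im,None,fx=s,fy=s,interpolation=cv2.INTER_CUBIC))
E
python3 - <<'E'
from h import *
for n in('top','scene'):
    f=grab(n); save(f,n+'0.png'); print(n,f['fov_y'],f['cx'],f['cy'],-np.array(f['R']).T@f['t'])
s=bot.observe();print({k:s[k] for k in('clock','position','tool_rot','force','grip_width')})
E
```

```text
top 47.90729984916803 322.9792195654129 194.07735844907324 [0.22309209 0.00931815 1.68262653]
scene 46.58855338663977 324.54640146146744 194.56305483574442 [ 1.02113319 -0.81821664  1.11618742]
{'clock': 0.1, 'position': array([ 0.24080491, -0.57644422,  0.24779835]), 'tool_rot': array([ 3.14152797e+00,  1.00966762e-03, -1.17509381e+00]), 'force': array([-0.53718508, -0.03496535,  0.15916786]), 'grip_width': 0.08554514186425544}
```

View pics/top0.png

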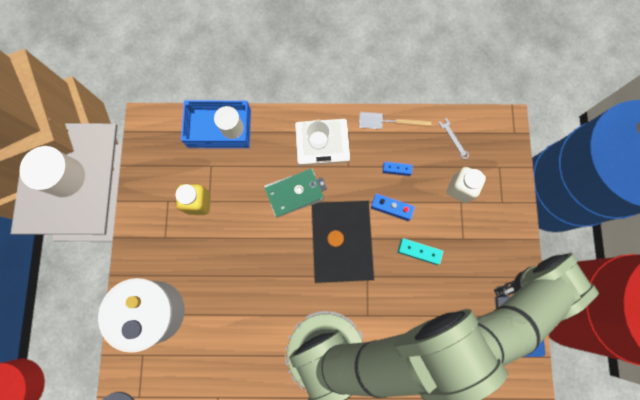

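View pics/scene0.png

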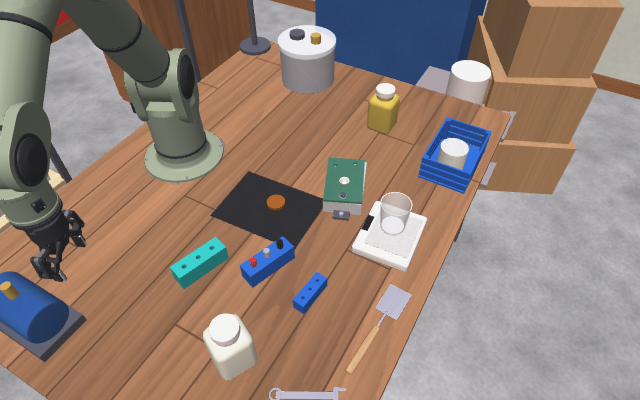

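Run:
```python
from h import *
f=pickle.load(open('top.pkl','rb')); g=pickle.load(open('scene.pkl','rb'))
def crop(f,b,s):
    return cv2.resize(f['color'][b[1]:b[3],b[0]:b[2],::-1],None,fx=s,fy=s,interpolation=cv2.INTER_CUBIC)
a=crop(f,(260,160,335,222),8); b=crop(f,(368,188,418,224),4); c=crop(g,(318,150,373,225),4)
cv2.imwrite('pics/c1.png',a)
h=np.zeros((300,440,3),np.uint8); h[:144,:200]=b; h[:300,220:440]=c; cv2.imwrite('pics/c2.png',h)
```

```text
(no output)
```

View pics/c1.png

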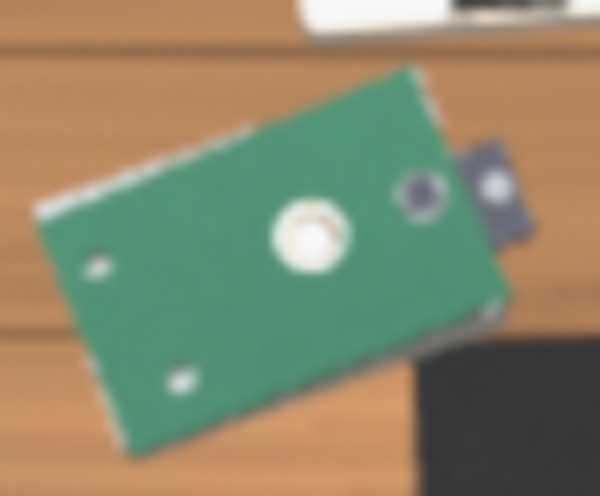

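View pics/c2.png

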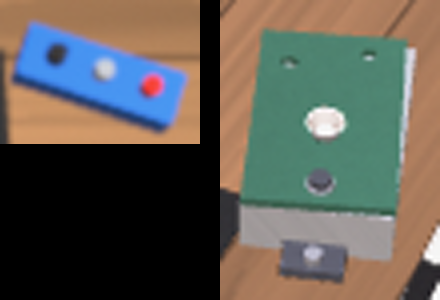

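```bash
cat > fit.py <<'E'
from h import *
from scipy.optimize import least_squares
f=pickle.load(open('top.pkl','rb')); g=pickle.load(open('scene.pkl','rb'))
cv=lambda u,v,s,x,y:((u+.5)/s-.5+x,(v+.5)/s-.5+y)
T=[cv(97,266,8,260,160),cv(182,381,8,260,160),cv(422,195,8,260,160),cv(311,236,8,260,160)]
S=[cv(u-220,v,4,318,150) for u,v in((369,56),(289,62),(319,178),(325,122))]
M=[(.03,.15,.058),(-.035,.135,.058),(0,0,.067),(0,.055,.072)]
def W(p,m): c,s=np.cos(p[2]),np.sin(p[2]); return np.array([p[0]+c*m[0]-s*m[1],p[1]+s*m[0]+c*m[1],m[2]])
def res(p,cams): return np.concatenate([np.subtract(proj(c,W(p,m)),q) for c,Q in cams for m,q in zip(M,Q)])
for n,cams in(('top',[(f,T)]),('scene',[(g,S)]),('both',[(f,T),(g,S)])):
    r=least_squares(res,[.45,.1,0.3],args=(cams,)); print(n,r.x,r.fun.round(1)); 
    print(' drift',W(r.x,M[0]),'bolt',W(r.x,M[1]))
# rack heads
for n,c,lim in(('top',f,(368,188,418,224)),('scene',g,(238,232,298,288))):
    u0,v0,u1,v1=lim; P=cloud(c)[v0:v1,u0:u1]; im=c['color'][v0:v1,u0:u1].astype(int)
    R,G,B=im[...,0],im[...,1],im[...,2]; z=P[...,2]
    print(n,'zmax',z.max())
    for nm,m in(('red',(R>150)&(G<90)&(B<110)),('steel',(abs(R-B)<35)&(R>120)&(abs(R-G)<25)),('black',(R<80)&(G<80)&(B<80))):
        m=m&(z>.073)&(z<.1)
        if m.sum(): 
            v,u=np.nonzero(m); print(nm,m.sum(),P[m].mean(0).round(4),'px',u.mean()+u0,v.mean()+v0,pz(c,u.mean()+u0,v.mean()+v0,.081).round(4))
m=(f['color'][...,2]>150)&(f['color'][...,0]<90)&(f['color'][...,1]<150); m[:188]=0;m[224:]=0;m[:,:368]=0;m[:,418:]=0
Q=cloud(f)[m]; Q=Q[abs(Q[:,2]-.055)<.008]; print('rack rect',cv2.minAreaRect((Q[:,:2]*1000).astype(np.float32)))
E
python3 fit.py
```

```text
top [0.60260596 0.0475344  0.41161993] [ 0.1 -0.  -0.1 -0.1 -0.  -0.2  0.   0.2]
 drift [0.570086   0.19700832 0.058     ] bolt [0.51651662 0.15725507 0.058     ]
scene [0.6003656  0.04960128 0.40557298] [ 0.1 -0.2  0.  -0.   0.   0.1 -0.1  0.2]
 drift [0.56875009 0.19926911 0.058     ] bolt [0.5149413  0.15984052 0.058     ]
both [0.60150759 0.04827288 0.40800134] [-0.2  0.1 -0.4  0.1 -0.2  0.1 -0.2  0.5  0.1  0.1  0.   0.3  0.1  0.5
  0.   0.6]
 drift [0.56952873 0.1978635  0.058     ] bolt [0.51581585 0.15830436 0.058     ]
top zmax 1.6826265310872142
red 11 [ 0.5058 -0.2896  0.0829] px 405.45454545454544 209.1818181818182 [ 0.5061 -0.2899  0.081 ]
steel 13 [ 0.5194 -0.2471  0.0838] px 393.61538461538464 205.3846153846154 [ 0.5199 -0.2476  0.081 ]
black 6 [ 0.5363 -0.2044  0.0792] px 381.5 201.0 [ 0.5359 -0.2041  0.081 ]
scene zmax 1.1161874222230979
red 32 [ 0.5074 -0.2908  0.082 ] px 252.5625 259.6875 [ 0.5069 -0.2903  0.081 ]
steel 34 [ 0.5226 -0.2491  0.0812] px 266.0882352941176 250.97058823529412 [ 0.5225 -0.2489  0.081 ]
black 31 [ 0.5381 -0.2072  0.0817] px 279.258064516129 242.29032258064515 [ 0.5377 -0.2068  0.081 ]
rack rect ((522.1463623046875, -245.5214080810547), (143.7603759765625, 50.285186767578125), 70.88307189941406)
```

```bash
cat >> h.py <<'E'
from scipy.spatial.transform import Rotation as Ro
def plan(xyz,yaw_deg,n,show=True):
    """rows (tool axes, mm/deg) from the measured pose to a tool-down pose, n equal steps"""
    s=bot.observe(); p=np.array(s['position']); R=Ro.from_euler('xyz',s['tool_rot']); G=Ro.from_euler('xyz',[np.pi,0,np.radians(yaw_deg)])
    dv=(R.inv()*G).as_rotvec(); step=Ro.from_rotvec(dv/n); d=(np.array(xyz)-p)/n; rows=[]
    for i in range(n):
        rows.append([*(R.inv().apply(d)*1000).round(1),*np.degrees(dv/n).round(2)]); R=R*step
    print('t',round(s['clock'],2),'pos',p.round(4),'rot',np.degrees(s['tool_rot']).round(2),'F',np.round(s['force'],2),'w',round(s['grip_width'],4))
    for r in rows: print([float(x) for x in r])
E
python3 - <<'E'
from h import *
plan((.507,-.290,.16),-20,10)
f=pickle.load(open('top.pkl','rb'));print(pz(f,467,184,.17))
E
```

```text
t 0.1 pos [ 0.2408 -0.5764  0.2478] rot [ 1.800e+02  6.000e-02 -6.733e+01] F [-0.54 -0.03  0.16] w 0.0855
[-16.2, -35.6, 8.8, -0.0, 0.01, -4.73]
[-13.2, -36.8, 8.8, -0.0, 0.01, -4.73]
[-10.1, -37.8, 8.8, -0.0, 0.01, -4.73]
[-6.9, -38.5, 8.8, -0.0, 0.01, -4.73]
[-3.7, -38.9, 8.8, -0.0, 0.01, -4.73]
[-0.5, -39.1, 8.8, -0.0, 0.01, -4.73]
[2.7, -39.0, 8.8, -0.0, 0.01, -4.73]
[5.9, -38.7, 8.8, -0.0, 0.01, -4.73]
[9.1, -38.0, 8.8, -0.0, 0.01, -4.73]
[12.2, -37.2, 8.8, -0.0, 0.01, -4.73]
[ 0.57917771 -0.48891039  0.17      ]
```

>>> arm_command([
  [-16, -36, 5, 0, 0, -4.7],
  [-13, -37, 5, 0, 0, -4.7],
  [-10, -38, 5, 0, 0, -4.7],
  [-7, -38.5, 8, 0, 0, -4.7],
  [-4, -39, 8, 0, 0, -4.7],
  [0, -39, 8, 0, 0, -4.7],
  [3, -39, 8, 0, 0, -4.7],
  [6, -38.5, 8, 0, 0, -4.7],
], grip=50, grip_force=60)

```text
clock: 0.9
position: [0.456, -0.3424, 0.1893]
tool_rot: [3.14, 0.003, -0.504]
force: [0.7, -0.4, -1.2]
grip_width: 0.0426
```

```bash
python3 -c "
from h import *
plan((.507,-.290,.15),-20,4)"
```

```text
t 0.9 pos [ 0.456  -0.3424  0.1893] rot [ 1.799e+02  1.700e-01 -2.890e+01] F [ 0.67 -0.43 -1.22] w 0.0426
[4.9, -17.7, 9.8, 0.02, 0.04, -2.22]
[5.5, -17.4, 9.8, 0.02, 0.04, -2.22]
[6.2, -17.2, 9.8, 0.02, 0.04, -2.22]
[6.9, -17.0, 9.8, 0.02, 0.04, -2.22]
```

>>> arm_command([
  [5, -17.7, 9.8, 0, 0, -2.2],
  [5.5, -17.4, 9.8, 0, 0, -2.2],
  [6, -17.2, 9.8, 0, 0, -2.2],
  [7, -17, 9.8, 0, 0, -2.2],
  [0, 0, 0, 0, 0, 0],
])

```text
clock: 1.4
position: [0.5117, -0.2821, 0.1457]
tool_rot: [-3.14, 0.005, -0.334]
force: [-0.8, -0.4, 0.2]
grip_width: 0.0424
```

```bash
python3 -c "
from h import *
plan((.5065,-.290,.076),-20,4)"
```

```text
t 1.4 pos [ 0.5117 -0.2821  0.1457] rot [-179.93    0.3   -19.12] F [-0.84 -0.36  0.19] w 0.0424
[-0.5, 2.3, 17.4, -0.02, 0.08, 0.22]
[-0.5, 2.3, 17.4, -0.02, 0.08, 0.22]
[-0.5, 2.3, 17.4, -0.02, 0.08, 0.22]
[-0.5, 2.3, 17.4, -0.02, 0.08, 0.22]
```

>>> arm_command([
  [-2, 9, 10, 0, 0.3, 0.9],
  [0, 0, 15, 0, 0, 0],
  [0, 0, 15, 0, 0, 0],
  [0, 0, 15, 0, 0, 0],
  [0, 0, 6, 0, 0, 0],
  [0, 0, 0, 0, 0, 0],
])

```text
clock: 2.0
position: [0.5025, -0.2967, 0.0799]
tool_rot: [3.139, -0.0, -0.361]
force: [0.3, 0.4, 0.3]
grip_width: 0.0425
```

```bash
python3 -c "
from h import *
plan((.5065,-.290,.076),-20,1)"
```

```text
t 2.0 pos [ 0.5025 -0.2967  0.0799] rot [179.86  -0.   -20.67] F [0.3  0.37 0.32] w 0.0425
[1.4, -7.7, 3.9, 0.14, -0.0, -0.67]
```

>>> arm_command([
  [1, -4, 2, 0, 0, -0.6],
  [0, 0, 0, 0, 0, 0],
  [0, 0, 0, 0, 0, 0],
])

```text
clock: 2.3
position: [0.5049, -0.2942, 0.0789]
tool_rot: [3.138, -0.002, -0.351]
force: [0.4, -0.6, 0.9]
grip_width: 0.0427
```

```bash
python3 -c "
from h import *
plan((.5065,-.290,.076),-20,1)"
```

```text
t 2.3 pos [ 0.5049 -0.2942  0.0789] rot [ 1.7982e+02 -9.0000e-02 -2.0120e+01] F [ 0.39 -0.6   0.93] w 0.0427
[0.0, -4.5, 2.8, 0.18, -0.09, -0.12]
```

>>> arm_command([
  [0, -4.5, 2.5, 0.2, 0, 0],
  [0, 0, 0, 0, 0, 0],
  [0, 0, 0, 0, 0, 0],
])

```text
clock: 2.6
position: [0.5072, -0.2897, 0.0771]
tool_rot: [-3.141, -0.003, -0.351]
force: [-0.6, -0.1, 0.4]
grip_width: 0.0424
```

```bash
python3 -c "
from h import *
plan((.5065,-.290,.076),-20,1)
f=grab('scene'); save(f,'s1.png',(200,190,320,300),5)"
```

```text
t 2.6 pos [ 0.5072 -0.2897  0.0771] rot [-179.97   -0.18  -20.11] F [-0.59 -0.09  0.44] w 0.0424
[-0.5, 0.5, 1.1, -0.03, -0.18, -0.11]
```

View pics/s1.png

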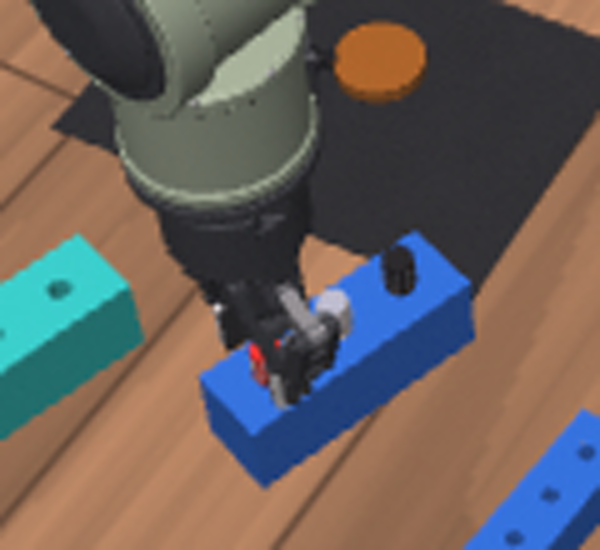

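The red head shows between the fingers at about (258,362) in the crop, clear of the steel head. I'm closing on it.

>>> arm_command([
  [0, 0, 0, 0, 0, 0],
  [0, 0, 0, 0, 0, 0],
  [0, 0, 0, 0, 0, 0],
  [0, 0, 0, 0, 0, 0],
  [0, 0, 0, 0, 0, 0],
], grip=0)

```text
clock: 3.15
position: [0.5072, -0.2897, 0.0773]
tool_rot: [-3.141, -0.003, -0.351]
force: [0.5, 0.6, 0.7]
grip_width: 0.0161
```

>>> arm_command([
  [0, 0, -10, 0, 0, 0],
  [0, 0, -20, 0, 0, 0],
  [0, 0, -25, 0, 0, 0],
  [0, 0, -25, 0, 0, 0],
  [0, 0, -10, 0, 0, 0],
  [0, 0, 0, 0, 0, 0],
  [0, 0, 0, 0, 0, 0],
])

```text
clock: 3.85
position: [0.5066, -0.2896, 0.1722]
tool_rot: [-3.141, -0.003, -0.351]
force: [-0.3, -0.7, -1.0]
grip_width: 0.016
```

```bash
python3 -c "
from h import *
plan((.568,.193,.16),-20,16)"
```

```text
t 3.85 pos [ 0.5066 -0.2896  0.1722] rot [-179.96   -0.18  -20.1 ] F [-0.27 -0.67 -1.  ] w 0.016
[-6.8, -29.6, 0.8, -0.0, -0.01, -0.01]
[-6.8, -29.6, 0.8, -0.0, -0.01, -0.01]
[-6.8, -29.6, 0.8, -0.0, -0.01, -0.01]
[-6.8, -29.6, 0.8, -0.0, -0.01, -0.01]
[-6.8, -29.6, 0.8, -0.0, -0.01, -0.01]
[-6.8, -29.6, 0.8, -0.0, -0.01, -0.01]
[-6.7, -29.6, 0.8, -0.0, -0.01, -0.01]
[-6.7, -29.7, 0.8, -0.0, -0.01, -0.01]
[-6.7, -29.7, 0.8, -0.0, -0.01, -0.01]
[-6.7, -29.7, 0.8, -0.0, -0.01, -0.01]
[-6.7, -29.7, 0.8, -0.0, -0.01, -0.01]
[-6.7, -29.7, 0.8, -0.0, -0.01, -0.01]
[-6.7, -29.7, 0.8, -0.0, -0.01, -0.01]
[-6.7, -29.7, 0.8, -0.0, -0.01, -0.01]
[-6.7, -29.7, 0.8, -0.0, -0.01, -0.01]
[-6.7, -29.7, 0.8, -0.0, -0.01, -0.01]
```

>>> arm_command([
  [-7, -30, 0, 0, 0, 0],
  [-7, -30, 0, 0, 0, 0],
  [-7, -30, 0, 0, 0, 0],
  [-7, -30, 0, 0, 0, 0],
  [-7, -30, 0, 0, 0, 0],
  [-7, -30, 0, 0, 0, 0],
  [-7, -30, 0, 0, 0, 0],
  [-7, -30, 0, 0, 0, 0],
])

```text
clock: 4.65
position: [0.5331, -0.0405, 0.1629]
tool_rot: [3.139, 0.009, -0.359]
force: [1.0, 0.0, -0.5]
grip_width: 0.0157
```

>>> arm_command([
  [-7, -30, 0, 0, 0, 0],
  [-7, -30, 0, 0, 0, 0],
  [-7, -30, 0, 0, 0, 0],
  [-7, -28, 0, 0, 0, 0],
  [-7, -25, 0, 0, 0, 0],
  [-5, -18, 0, 0, 0, 0],
  [0, 0, 0, 0, 0, 0],
  [0, 0, 0, 0, 0, 0],
])

```text
clock: 5.45
position: [0.5477, 0.1358, 0.1532]
tool_rot: [3.135, 0.021, -0.352]
force: [0.4, -0.7, -0.7]
grip_width: 0.0158
```

```bash
python3 -c "
from h import *
plan((.5695,.198,.16),-20,3)"
```

```text
t 5.45 pos [0.5477 0.1358 0.1532] rot [179.6    1.2  -20.15] F [ 0.44 -0.73 -0.69] w 0.0158
[-0.4, -21.9, -2.4, 0.13, 0.4, -0.05]
[-0.3, -21.9, -2.4, 0.13, 0.4, -0.05]
[-0.3, -21.9, -2.3, 0.13, 0.4, -0.05]
```

>>> arm_command([
  [0, -22, -3, 0.1, 0.4, 0],
  [0, -22, -3, 0.1, 0.4, 0],
  [0, -18, -2, 0.1, 0.4, 0],
  [0, 0, 0, 0, 0, 0],
  [0, 0, 0, 0, 0, 0],
])

```text
clock: 5.95
position: [0.5695, 0.1908, 0.158]
tool_rot: [3.135, 0.002, -0.357]
force: [0.7, 0.6, -0.8]
grip_width: 0.0157
```

```bash
python3 -c "
from h import *
plan((.5695,.198,.16),-20,1)"
```

```text
t 5.95 pos [0.5695 0.1908 0.158 ] rot [ 1.7963e+02  1.1000e-01 -2.0440e+01] F [ 0.67  0.62 -0.76] w 0.0157
[-2.5, -6.8, -2.0, 0.37, 0.11, -0.44]
```

>>> arm_command([
  [-2.5, -7, 8, 0.4, 0.1, -0.4],
  [0, 0, 16, 0, 0, 0],
  [0, 0, 0, 0, 0, 0],
  [0, 0, 0, 0, 0, 0],
])

```text
clock: 6.35
position: [0.5692, 0.1964, 0.132]
tool_rot: [-3.141, 0.001, -0.351]
force: [-0.9, 0.6, -0.3]
grip_width: 0.0155
```

```bash
python3 -c "
from h import *
plan((.5695,.198,.13),-20,1)
f=grab('scene'); save(f,'s2.png',(315,120,385,190),8)
s=bot.observe(); p=s['position']; R=Ro.from_euler('xyz',s['tool_rot']); tip=p+R.apply([0,0,.0673]); print(tip, proj(f,tip), proj(f,[.5695,.198,.058]))"
```

```text
t 6.35 pos [0.5692 0.1964 0.132 ] rot [-1.7999e+02  3.0000e-02 -2.0120e+01] F [-0.87  0.58 -0.31] w 0.0155
[-0.3, -1.6, 2.0, -0.01, 0.03, -0.12]
[0.56904692 0.19623688 0.06462899] (np.float64(354.7123980975011), np.float64(162.50717426703073)) (np.float64(354.9771976861907), np.float64(163.69441195823808))
```

View pics/s2.png

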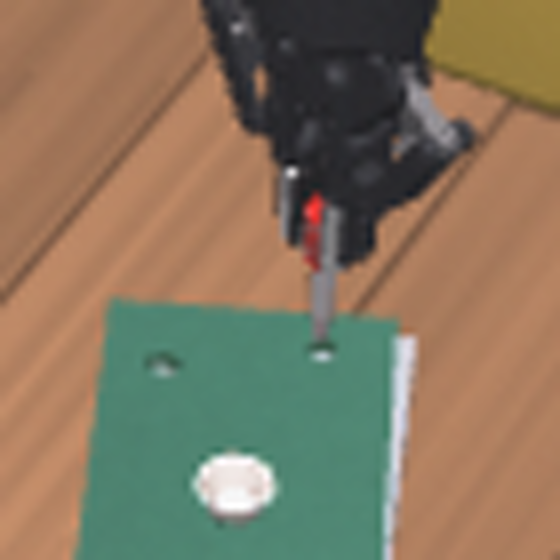

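>>> arm_command([
  [0, -1.7, 2, 0, 0, 0],
  [0, 0, 0, 0, 0, 0],
  [0, 0, 4, 0, 0, 0],
  [0, 0, 3, 0, 0, 0],
  [0, 0, 0, 0, 0, 0],
  [0, 0, 0, 0, 0, 0],
])

```text
clock: 7.0
position: [0.5703, 0.1979, 0.1235]
tool_rot: [-3.141, -0.001, -0.352]
force: [0.0, 0.1, -0.1]
grip_width: 0.0157
```

```bash
python3 -c "
from h import *
plan((.5692,.198,.120),-20,1)"
```

```text
t 7.0 pos [0.5703 0.1979 0.1235] rot [-1.7994e+02 -5.0000e-02 -2.0160e+01] F [ 0.01  0.11 -0.07] w 0.0157
[-1.1, 0.3, 3.5, -0.06, -0.05, -0.16]
```

>>> arm_command([
  [-0.8, 0, 2, 0, 0, 0],
  [0, 0, 2, 0, 0, 0],
  [0, 0, 2, 0, 0, 0],
  [0, 0, 0, 0, 0, 0],
])

```text
clock: 7.4
position: [0.5697, 0.1983, 0.1172]
tool_rot: [-3.14, -0.001, -0.352]
force: [-1.0, -0.6, 2.2]
grip_width: 0.0158
```

>>> arm_command([
  [1.7, -1.1, 0, 0, 0, 0],
  [1.7, -1.1, 0, 0, 0, 0],
  [0, 0, 0.5, 0, 0, 0],
  [0, 0, 0, 0, 0, 0],
])

```text
clock: 7.8
position: [0.5737, 0.1993, 0.1168]
tool_rot: [-3.141, -0.001, -0.352]
force: [-1.9, -0.3, 0.7]
grip_width: 0.0159
```

>>> arm_command([
  [0, 0, 2, 0, 0, 0],
  [0, 0, 2, 0, 0, 0],
  [0, 0, 0, 0, 0, 0],
])

```text
clock: 8.1
position: [0.5742, 0.1996, 0.1126]
tool_rot: [-3.139, -0.002, -0.352]
force: [0.4, 1.4, -0.4]
grip_width: 0.0161
```

>>> arm_command([
  [0, 0, 2, 0, 0, 0],
  [0, 0, 2, 0, 0, 0],
  [0, 0, 0, 0, 0, 0],
])

```text
clock: 8.4
position: [0.5747, 0.1997, 0.1084]
tool_rot: [-3.139, -0.002, -0.352]
force: [1.3, 1.5, -1.3]
grip_width: 0.0156
```

>>> arm_command([
  [0, 0, 2, 0, 0, 0],
  [0, 0, 2, 0, 0, 0],
  [0, 0, 2, 0, 0, 0],
  [0, 0, 0, 0, 0, 0],
])

```text
clock: 8.8
position: [0.5755, 0.1999, 0.1022]
tool_rot: [-3.138, -0.004, -0.352]
force: [2.4, 1.3, -1.6]
grip_width: 0.0158
```

>>> arm_command([
  [0.8, -0.8, 2, 0, 0, 0],
  [0, 0, 2, 0, 0, 0],
  [0, 0, 2, 0, 0, 0],
  [0, 0, 0, 0, 0, 0],
])

```text
clock: 9.2
position: [0.5761, 0.2002, 0.0952]
tool_rot: [-3.139, -0.003, -0.352]
force: [3.3, 1.1, -0.7]
grip_width: 0.0157
```

>>> arm_command([
  [0.8, -0.5, 2, 0, 0, 0],
  [0, 0, 3, 0, 0, 0],
  [0, 0, 3, 0, 0, 0],
  [0, 0, 0, 0, 0, 0],
])

```text
clock: 9.6
position: [0.5764, 0.2002, 0.086]
tool_rot: [-3.14, -0.001, -0.352]
force: [0.3, -0.0, -1.3]
grip_width: 0.0159
```

>>> arm_command([
  [0, 0, 2, 0, 0, 0],
  [0, 0, 2, 0, 0, 0],
  [0, 0, 1.5, 0, 0, 0],
  [0, 0, 1, 0, 0, 0],
  [0, 0, 0, 0, 0, 0],
])

```text
clock: 10.1
position: [0.5774, 0.2004, 0.0804]
tool_rot: [-3.138, -0.003, -0.352]
force: [0.2, 1.1, -1.2]
grip_width: 0.016
```

>>> arm_command([
  [0, 0, 1.5, 0, 0, 0],
  [0, 0, 1.5, 0, 0, 0],
  [0, 0, 0, 0, 0, 0],
])

```text
clock: 10.4
position: [0.5776, 0.2006, 0.0804]
tool_rot: [-3.138, -0.005, -0.352]
force: [-2.1, -0.2, -3.3]
grip_width: 0.0158
```

>>> arm_command([
  [0, 0, 0, 0, 0, 0],
  [0, 0, 0, 0, 0, 0],
  [0, 0, 0, 0, 0, 0],
  [0, 0, 0, 0, 0, 0],
  [0, 0, -10, 0, 0, 0],
  [0, 0, -25, 0, 0, 0],
  [0, 0, -25, 0, 0, 0],
  [0, 0, -20, 0, 0, 0],
], grip=50)

```text
clock: 11.2
position: [0.5755, 0.1999, 0.1614]
tool_rot: [3.141, -0.0, -0.352]
force: [0.7, 0.0, -0.6]
grip_width: 0.0426
```

>>> arm_command([
  [0, 10, -10, 0, 0, 0],
  [5, 25, 0, 0, 0, 0],
  [7, 32, 0, 0, 0, 0],
  [7, 32, 0, 0, 0, 0],
  [7, 32, 0, 0, 0, 0],
  [7, 32, 0, 0, 0, 0],
  [7, 32, 0, 0, 0, 0],
  [7, 32, 0, 0, 0, 0],
])

```text
clock: 12.0
position: [0.5385, -0.0368, 0.1757]
tool_rot: [-3.138, -0.004, -0.347]
force: [1.1, 0.2, 0.1]
grip_width: 0.0429
```

Run:
```python
from h import *
plan((.521,-.248,.16),-20,8)
f=grab('scene'); g=grab('top')
a=cv2.resize(f['color'][140:220,310:390,::-1],None,fx=5,fy=5,interpolation=cv2.INTER_CUBIC)
b=cv2.resize(g['color'][160:220,260:335,::-1],None,fx=5,fy=5,interpolation=cv2.INTER_CUBIC)
h=np.zeros((400,790,3),np.uint8);h[:400,:400]=a;h[:300,410:785]=b;cv2.imwrite('pics/c3.png',h)
```

```text
t 12.0 pos [ 0.5385 -0.0368  0.1757] rot [-179.81   -0.23  -19.86] F [1.08 0.17 0.06] w 0.0429
[6.9, 25.6, 1.9, -0.02, -0.03, 0.02]
[6.9, 25.6, 1.9, -0.02, -0.03, 0.02]
[6.9, 25.6, 1.9, -0.02, -0.03, 0.02]
[6.9, 25.6, 1.9, -0.02, -0.03, 0.02]
[6.9, 25.6, 1.9, -0.02, -0.03, 0.02]
[6.9, 25.6, 1.9, -0.02, -0.03, 0.02]
[7.0, 25.6, 1.9, -0.02, -0.03, 0.02]
[7.0, 25.6, 2.0, -0.02, -0.03, 0.02]
```

View pics/c3.png

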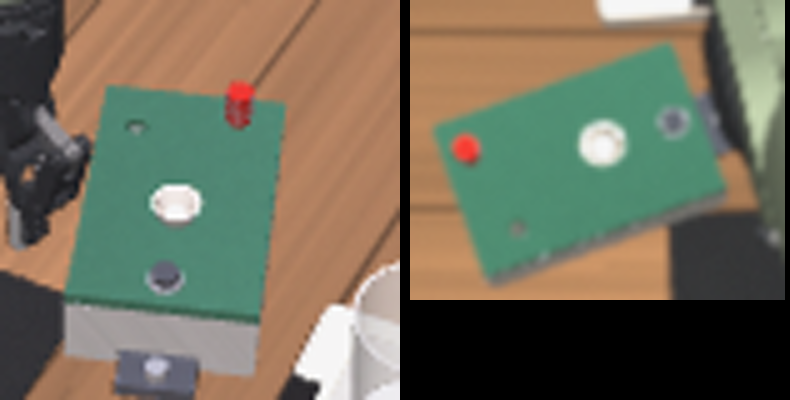

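Run:
```python
from h import *
f=pickle.load(open('scene.pkl','rb')); g=pickle.load(open('top.pkl','rb'))
print('bolt hole top',pz(g,281.2,205.2,.058),'scene',pz(f,336.8,164.8,.058))
print('pin top',pz(g,270.8,189.4,.084),'scene',pz(f,310+240.5/5-.5,140+91/5-.5,.084))
```

```text
bolt hole top [0.52369956 0.16119842 0.058     ] scene [0.51980804 0.16412166 0.058     ]
pin top [0.57719726 0.19785249 0.084     ] scene [0.57539044 0.20237399 0.084     ]
```

>>> arm_command([
  [7, 26, 0, 0, 0, 0],
  [7, 26, 0, 0, 0, 0],
  [7, 26, 0, 0, 0, 0],
  [7, 26, 0, 0, 0, 0],
  [7, 24, 2, 0, 0, 0],
  [4, 14, 2, 0, 0, 0],
  [0, 0, 0, 0, 0, 0],
  [0, 0, 0, 0, 0, 0],
])

```text
clock: 12.9
position: [0.522, -0.1923, 0.1715]
tool_rot: [-3.14, -0.003, -0.353]
force: [0.2, 1.1, -0.3]
grip_width: 0.043
```

```bash
python3 -c "
from h import *
plan((.5215,-.248,.15),-20,2)"
```

```text
t 12.9 pos [ 0.522  -0.1923  0.1715] rot [-1.7991e+02 -1.5000e-01 -2.0220e+01] F [ 0.19  1.14 -0.35] w 0.043
[9.3, 26.2, 10.7, -0.05, -0.08, -0.11]
[9.3, 26.2, 10.8, -0.05, -0.08, -0.11]
```

>>> arm_command([
  [9, 26, 10, 0, 0, 0],
  [9, 22, 10, 0, 0, 0],
  [0, 0, 0, 0, 0, 0],
  [0, 0, 0, 0, 0, 0],
])

```text
clock: 13.3
position: [0.5242, -0.239, 0.1514]
tool_rot: [-3.138, -0.003, -0.346]
force: [-0.5, 0.7, 0.4]
grip_width: 0.0428
```

```bash
python3 -c "
from h import *
plan((.5215,-.248,.115),-20,2)"
```

```text
t 13.3 pos [ 0.5242 -0.239   0.1514] rot [-179.77   -0.18  -19.82] F [-0.46  0.72  0.37] w 0.0428
[0.2, 4.7, 18.2, -0.11, -0.09, 0.09]
[0.3, 4.7, 18.2, -0.11, -0.09, 0.09]
```

>>> arm_command([
  [0.2, 5, 15, -0.2, -0.1, 0.1],
  [0, 4, 15, 0, 0, 0],
  [0, 0, 3, 0, 0, 0],
  [0, 0, 0, 0, 0, 0],
  [0, 0, 0, 0, 0, 0],
])

```text
clock: 13.8
position: [0.5218, -0.2441, 0.1157]
tool_rot: [-3.14, -0.0, -0.343]
force: [-0.9, -0.3, 0.3]
grip_width: 0.0428
```

```bash
python3 -c "
from h import *
plan((.5215,-.248,.077),-20,2)"
```

```text
t 13.8 pos [ 0.5218 -0.2441  0.1157] rot [-1.7992e+02 -3.0000e-02 -1.9670e+01] F [-0.93 -0.31  0.28] w 0.0428
[0.5, 1.9, 19.3, -0.04, -0.01, 0.17]
[0.5, 1.9, 19.3, -0.04, -0.01, 0.17]
```

>>> arm_command([
  [0.5, 4, 12, 0, 0, 0.3],
  [0, 0, 15, 0, 0, 0],
  [0, 0, 9, 0, 0, 0],
  [0, 0, 1, 0, 0, 0],
  [0, 0, 0, 0, 0, 0],
])

```text
clock: 14.3
position: [0.521, -0.2481, 0.0754]
tool_rot: [-3.14, -0.001, -0.349]
force: [-0.3, 0.5, 0.2]
grip_width: 0.0426
```

```bash
python3 -c "
from h import *
plan((.5215,-.248,.077),-20,1)"
```

```text
t 14.3 pos [ 0.521  -0.2481  0.0754] rot [-1.7991e+02 -4.0000e-02 -1.9990e+01] F [-0.32  0.51  0.2 ] w 0.0426
[0.4, -0.3, -1.6, -0.09, -0.04, 0.01]
```

>>> arm_command([
  [0, 0, -1.5, 0, 0, 0],
  [0, 0, 0, 0, 0, 0],
  [0, 0, 0, 0, 0, 0],
  [0, 0, 0, 0, 0, 0],
  [0, 0, 0, 0, 0, 0],
  [0, 0, 0, 0, 0, 0],
], grip=0)

```text
clock: 14.9
position: [0.5217, -0.2482, 0.0784]
tool_rot: [-3.14, -0.003, -0.349]
force: [0.5, -1.3, -1.6]
grip_width: 0.0159
```

>>> arm_command([
  [0, 0, -10, 0, 0, 0],
  [0, 0, -20, 0, 0, 0],
  [0, 0, -25, 0, 0, 0],
  [0, 0, -25, 0, 0, 0],
  [0, 0, -15, 0, 0, 0],
  [0, 0, 0, 0, 0, 0],
])

```text
clock: 15.5
position: [0.5213, -0.248, 0.1798]
tool_rot: [-3.14, -0.003, -0.348]
force: [0.9, -0.0, -1.6]
grip_width: 0.0157
```

>>> arm_command([
  [-7, -25, 0, 0, 0, 0],
  [-9, -32, 0, 0, 0, 0],
  [-9, -32, 0, 0, 0, 0],
  [-9, -32, 0, 0, 0, 0],
  [-9, -32, 0, 0, 0, 0],
  [-9, -32, 0, 0, 0, 0],
  [-9, -32, 0, 0, 0, 0],
  [-9, -32, 0, 0, 0, 0],
])

```text
clock: 16.3
position: [0.5394, 0.0136, 0.1777]
tool_rot: [3.141, -0.002, -0.357]
force: [0.8, 0.1, -2.1]
grip_width: 0.0158
```

```bash
python3 -c "
from h import *
plan((.5217,.1625,.15),-20,8)"
```

```text
t 16.3 pos [0.5394 0.0136 0.1777] rot [ 1.7994e+02 -9.0000e-02 -2.0470e+01] F [ 0.78  0.12 -2.06] w 0.0158
[-8.6, -16.7, 3.4, 0.01, -0.01, -0.06]
[-8.6, -16.7, 3.4, 0.01, -0.01, -0.06]
[-8.5, -16.7, 3.4, 0.01, -0.01, -0.06]
[-8.5, -16.7, 3.4, 0.01, -0.01, -0.06]
[-8.5, -16.7, 3.5, 0.01, -0.01, -0.06]
[-8.5, -16.7, 3.5, 0.01, -0.01, -0.06]
[-8.5, -16.7, 3.5, 0.01, -0.01, -0.06]
[-8.5, -16.7, 3.5, 0.01, -0.01, -0.06]
```

>>> arm_command([
  [-10, -20, 1, 0, 0, 0],
  [-10, -20, 2, 0, 0, 0],
  [-10, -20, 2, 0, 0, 0],
  [-10, -20, 2, 0, 0, 0],
  [-10, -18, 2, 0, 0, 0],
  [-8, -14, 2, 0, 0, 0],
  [0, 0, 0, 0, 0, 0],
  [0, 0, 0, 0, 0, 0],
])

```text
clock: 17.1
position: [0.5205, 0.1491, 0.163]
tool_rot: [3.14, 0.003, -0.349]
force: [0.8, -0.8, -0.8]
grip_width: 0.016
```

```bash
python3 -c "
from h import *
plan((.5217,.1625,.15),-20,2)"
```

```text
t 17.1 pos [0.5205 0.1491 0.163 ] rot [ 1.7991e+02  1.7000e-01 -2.0020e+01] F [ 0.76 -0.81 -0.84] w 0.016
[-1.7, -6.5, 6.5, 0.04, 0.08, -0.01]
[-1.7, -6.5, 6.5, 0.04, 0.08, -0.01]
```

>>> arm_command([
  [-1.7, -6.5, 10, 0, 0.1, 0],
  [-1.5, -6, 10, 0, 0.1, 0],
  [0, 0, 10, 0, 0, 0],
  [0, 0, 5, 0, 0, 0],
  [0, 0, 0, 0, 0, 0],
  [0, 0, 0, 0, 0, 0],
])

```text
clock: 17.7
position: [0.5218, 0.1601, 0.1236]
tool_rot: [3.138, 0.0, -0.352]
force: [-0.1, -0.0, -0.8]
grip_width: 0.016
```

```bash
python3 -c "
from h import *
plan((.5217,.1625,.12),-20,1)
f=grab('scene'); save(f,'s4.png',(305,120,375,190),8)
s=bot.observe(); p=s['position']; R=Ro.from_euler('xyz',s['tool_rot']); tip=p+R.apply([0,0,.0594]); print(tip, proj(f,tip), proj(f,[.5217,.1625,.058]))"
```

```text
t 17.7 pos [0.5218 0.1601 0.1236] rot [ 1.798e+02  1.000e-02 -2.020e+01] F [-0.11 -0.04 -0.78] w 0.016
[-0.9, -2.2, 3.6, 0.2, 0.02, -0.2]
[0.52175149 0.15988425 0.06433993] (np.float64(336.7521867773884), np.float64(164.38429021434777)) (np.float64(337.0750577842085), np.float64(165.29525419796119))
```

View pics/s4.png

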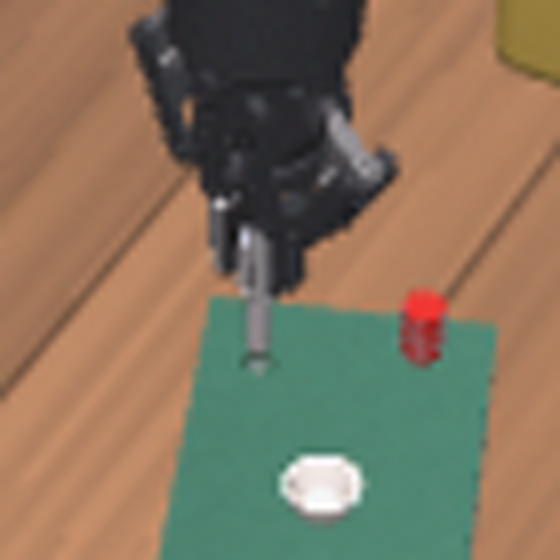

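>>> arm_command([
  [-0.8, -2.3, 1, 0.2, 0, 0],
  [0, 0, 2, 0, 0, 0],
  [0, 0, 3, 0, 0, 0],
  [0, 0, 2, 0, 0, 0],
  [0, 0, 2, 0, 0, 0],
  [0, 0, 0, 0, 0, 0],
])

```text
clock: 18.35
position: [0.5225, 0.1626, 0.1138]
tool_rot: [-3.14, -0.001, -0.353]
force: [0.5, -0.2, -1.2]
grip_width: 0.0154
```

>>> arm_command([
  [0, 0, 2, 0, 0, 0],
  [0, 0, 2, 0, 0, 0],
  [0, 0, 2, 0, 0, 0],
  [0, 0, 2, 0, 0, 0],
  [0, 0, 0, 0, 0, 0],
])

```text
clock: 18.85
position: [0.5224, 0.1626, 0.105]
tool_rot: [-3.14, -0.001, -0.353]
force: [-0.4, 0.2, -0.2]
grip_width: 0.0153
```

>>> arm_command([
  [0, 0, 4, 0, 0, 0],
  [0, 0, 4, 0, 0, 0],
  [0, 0, 4, 0, 0, 0],
  [0, 0, 4, 0, 0, 0],
  [0, 0, 4, 0, 0, 0],
  [0, 0, 1, 0, 0, 0],
  [0, 0, 0, 0, 0, 0],
])

```text
clock: 19.55
position: [0.5222, 0.1625, 0.0818]
tool_rot: [-3.141, -0.001, -0.353]
force: [-0.5, 0.2, -0.5]
grip_width: 0.0153
```

>>> arm_command([
  [0, 0, 1.5, 0, 0, 0],
  [0, 0, 1, 0, 0, 0],
  [0, 0, 0, 0, 0, 0],
  [0, 0, 0, 0, 0, 0],
])

```text
clock: 19.95
position: [0.5224, 0.1626, 0.0806]
tool_rot: [-3.141, -0.002, -0.353]
force: [-1.4, -0.2, -1.4]
grip_width: 0.0158
```

>>> arm_command([
  [0, 0, 0, 0, 0, 0],
  [0, 0, 0, 0, 0, 0],
  [0, 0, 0, 0, 0, 0],
  [0, 0, 0, 0, 0, 0],
  [0, 0, -8, 0, 0, 0],
  [0, 0, -20, 0, 0, 0],
  [0, 0, -20, 0, 0, 0],
  [0, 0, 0, 0, 0, 0],
], grip=50)

```text
clock: 20.75
position: [0.5227, 0.163, 0.1314]
tool_rot: [-3.14, -0.002, -0.353]
force: [1.9, -0.4, -0.4]
grip_width: 0.0425
```

>>> arm_command([
  [13, -18, 0, 0, 0, 0],
  [13, -18, 0, 0, 0, 0],
  [12, -16, 0, 0, 0, 0],
  [0, 0, 0, 0, 0, 0],
  [0, 0, 0, 0, 0, 0],
])

```text
clock: 21.25
position: [0.5778, 0.1991, 0.1327]
tool_rot: [-3.14, -0.003, -0.354]
force: [0.6, -0.8, -1.2]
grip_width: 0.0426
```

Run:
```python
from h import *
plan((.577,.2004,.0785),-20,1)
f=grab('scene'); P=cloud(f)
for w in((.522,.1625,.084),(.577,.2004,.084)):
    u,v=map(int,np.round(proj(f,w))); print(w,u,v,P[v-1:v+2,u-1:u+2,2].round(3).tolist(),f['color'][v,u])
```

```text
t 21.25 pos [0.5778 0.1991 0.1327] rot [-1.799e+02 -1.500e-01 -2.026e+01] F [ 0.6  -0.76 -1.15] w 0.0426
[-1.4, -0.9, 54.2, -0.1, -0.15, -0.26]
(0.522, 0.1625, 0.084) 337 160 [[0.081, 0.085, 0.089], [0.086, 0.085, 0.082], [0.082, 0.085, 0.088]] [195 193 212]
(0.577, 0.2004, 0.084) 358 158 [[0.084, 0.083, 0.087], [0.086, 0.091, 0.086], [0.082, 0.085, 0.084]] [238  55  51]
```

Both heads sit at about 0.084–0.085 m, so both are home (nominal 0.084). Next I'm taking the pin.

>>> arm_command([
  [-1, -0.9, 15, 0, 0, -0.2],
  [0, 0, 18, 0, 0, 0],
  [0, 0, 15, 0, 0, 0],
  [0, 0, 5, 0, 0, 0],
  [0, 0, 0, 0, 0, 0],
  [0, 0, 0, 0, 0, 0],
])

```text
clock: 21.9
position: [0.5751, 0.1987, 0.0761]
tool_rot: [-3.141, -0.002, -0.35]
force: [0.3, 0.4, -0.5]
grip_width: 0.0424
```

```bash
python3 -c "
from h import *
plan((.577,.2004,.080),-20,1)"
```

```text
t 21.9 pos [0.5751 0.1987 0.0761] rot [-1.7999e+02 -9.0000e-02 -2.0050e+01] F [ 0.3   0.39 -0.52] w 0.0424
[1.2, -2.2, -3.9, -0.01, -0.09, -0.05]
```

>>> arm_command([
  [1.2, -2, -4, 0, 0, 0],
  [0, 0, 0, 0, 0, 0],
  [0, 0, 0, 0, 0, 0],
])

```text
clock: 22.2
position: [0.5778, 0.2006, 0.082]
tool_rot: [-3.14, -0.003, -0.35]
force: [-0.2, 0.5, -0.2]
grip_width: 0.0427
```

>>> arm_command([
  [0, 0, 0, 0, 0, 0],
  [0, 0, 0, 0, 0, 0],
  [0, 0, 0, 0, 0, 0],
  [0, 0, 0, 0, 0, 0],
  [0, 0, 0, 0, 0, 0],
], grip=0)

```text
clock: 22.7
position: [0.578, 0.2006, 0.0827]
tool_rot: [-3.139, -0.004, -0.35]
force: [-1.4, -0.6, 2.1]
grip_width: 0.0156
```

>>> arm_command([
  [0, 0, -5, 0, 0, 0],
  [0, 0, -10, 0, 0, 0],
  [0, 0, -15, 0, 0, 0],
  [0, 0, -20, 0, 0, 0],
  [0, 0, -20, 0, 0, 0],
  [0, 0, -20, 0, 0, 0],
  [0, 0, -15, 0, 0, 0],
  [0, 0, 0, 0, 0, 0],
])

```text
clock: 23.5
position: [0.5777, 0.2007, 0.1989]
tool_rot: [-3.137, -0.006, -0.35]
force: [0.4, -0.8, -0.1]
grip_width: 0.0156
```

```bash
python3 -c "
from h import *
plan((.5068,-.290,.165),-20,16)"
```

```text
t 23.5 pos [0.5777 0.2007 0.1989] rot [-179.75   -0.34  -20.05] F [ 0.4  -0.76 -0.1 ] w 0.0156
[6.3, 30.3, 2.0, -0.02, -0.02, -0.0]
[6.3, 30.3, 2.0, -0.02, -0.02, -0.0]
[6.3, 30.3, 2.0, -0.02, -0.02, -0.0]
[6.3, 30.3, 2.0, -0.02, -0.02, -0.0]
[6.3, 30.3, 2.0, -0.02, -0.02, -0.0]
[6.3, 30.3, 2.1, -0.02, -0.02, -0.0]
[6.3, 30.3, 2.1, -0.02, -0.02, -0.0]
[6.3, 30.3, 2.1, -0.02, -0.02, -0.0]
[6.3, 30.3, 2.1, -0.02, -0.02, -0.0]
[6.3, 30.3, 2.1, -0.02, -0.02, -0.0]
[6.3, 30.3, 2.1, -0.02, -0.02, -0.0]
[6.3, 30.3, 2.1, -0.02, -0.02, -0.0]
[6.3, 30.3, 2.1, -0.02, -0.02, -0.0]
[6.3, 30.3, 2.1, -0.02, -0.02, -0.0]
[6.3, 30.3, 2.1, -0.02, -0.02, -0.0]
[6.3, 30.3, 2.1, -0.02, -0.02, -0.0]
```

>>> arm_command([
  [6, 30, 0, 0, 0, 0],
  [6, 30, 0, 0, 0, 0],
  [6, 30, 0, 0, 0, 0],
  [6, 30, 0, 0, 0, 0],
  [6, 30, 0, 0, 0, 0],
  [6, 30, 0, 0, 0, 0],
  [6, 30, 0, 0, 0, 0],
  [6, 30, 0, 0, 0, 0],
])

```text
clock: 24.3
position: [0.5381, -0.0451, 0.1992]
tool_rot: [-3.135, -0.006, -0.342]
force: [0.5, -0.2, -1.2]
grip_width: 0.016
```

>>> arm_command([
  [6, 30, 2, 0, 0, 0],
  [6, 30, 2, 0, 0, 0],
  [6, 30, 2, 0, 0, 0],
  [6, 30, 2, 0, 0, 0],
  [6, 25, 2, 0, 0, 0],
  [4, 18, 2, 0, 0, 0],
  [0, 0, 0, 0, 0, 0],
  [0, 0, 0, 0, 0, 0],
])

```text
clock: 25.1
position: [0.5106, -0.2212, 0.1862]
tool_rot: [-3.136, -0.005, -0.348]
force: [-1.5, 0.9, -0.5]
grip_width: 0.0154
```

```bash
python3 -c "
from h import *
plan((.5068,-.290,.155),-20,3)"
```

```text
t 25.1 pos [ 0.5106 -0.2212  0.1862] rot [-179.7    -0.27  -19.96] F [-1.47  0.94 -0.52] w 0.0154
[6.6, 22.0, 10.3, -0.1, -0.09, 0.01]
[6.6, 22.0, 10.3, -0.1, -0.09, 0.01]
[6.6, 22.0, 10.4, -0.1, -0.09, 0.01]
```

>>> arm_command([
  [6.6, 22, 7, -0.1, -0.1, 0],
  [6.6, 22, 8, -0.1, -0.1, 0],
  [6, 20, 8, -0.1, -0.1, 0],
  [0, 0, 0, 0, 0, 0],
  [0, 0, 0, 0, 0, 0],
])

```text
clock: 25.6
position: [0.5086, -0.2846, 0.163]
tool_rot: [-3.14, 0.0, -0.342]
force: [1.1, 0.4, -1.7]
grip_width: 0.0157
```

```bash
python3 -c "
from h import *
plan((.5068,-.290,.14),-20,2)"
```

```text
t 25.6 pos [ 0.5086 -0.2846  0.163 ] rot [-1.799e+02  2.000e-02 -1.958e+01] F [ 1.11  0.36 -1.67] w 0.0157
[0.1, 2.8, 11.5, -0.05, 0.01, 0.21]
[0.1, 2.8, 11.5, -0.05, 0.01, 0.21]
```

>>> arm_command([
  [0, 3, 10, 0, 0, 0.2],
  [0, 2.5, 12, 0, 0, 0.2],
  [0, 0, 8, 0, 0, 0],
  [0, 0, 0, 0, 0, 0],
  [0, 0, 0, 0, 0, 0],
])

```text
clock: 26.1
position: [0.5074, -0.2867, 0.1305]
tool_rot: [-3.139, 0.001, -0.345]
force: [-0.5, 0.3, -0.8]
grip_width: 0.0157
```

```bash
python3 -c "
from h import *
plan((.5068,-.290,.12),-20,1)
f=grab('scene'); save(f,'s5.png',(215,220,285,290),8)
s=bot.observe(); p=s['position']; R=Ro.from_euler('xyz',s['tool_rot']); tip=p+R.apply([0,0,.0697]); print(tip, proj(f,tip), proj(f,[.5068,-.29,.055]))"
```

```text
t 26.1 pos [ 0.5074 -0.2867  0.1305] rot [-1.7984e+02  3.0000e-02 -1.9780e+01] F [-0.53  0.26 -0.76] w 0.0157
[0.6, 3.3, 10.5, -0.16, 0.03, 0.22]
[ 0.50734409 -0.28646477  0.0608451 ] (np.float64(254.36309798178678), np.float64(262.97312978135847)) (np.float64(253.6846840510829), np.float64(265.0589842023137))
```

View pics/s5.png

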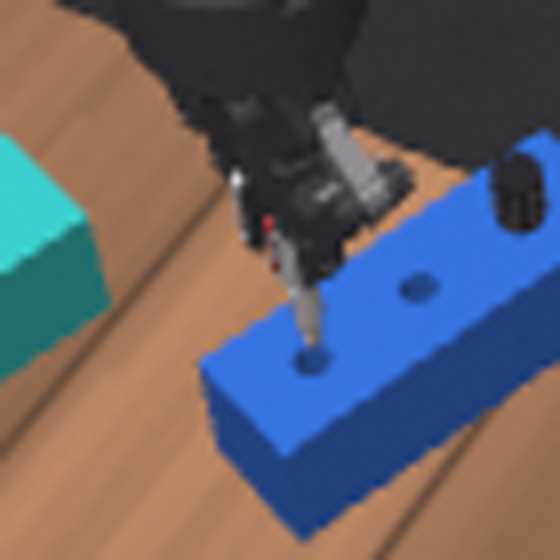

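```bash
python3 -c "
from h import *
f=pickle.load(open('scene.pkl','rb'))
print(pz(f,254.26,265.4,.055), pz(f,253.6,264.7,.055))"
```

```text
[ 0.50880147 -0.29014378  0.055     ] [ 0.50592696 -0.28915586  0.055     ]
```

>>> arm_command([
  [1, 3, 2, -0.2, 0, 0.2],
  [0, 0, 3, 0, 0, 0],
  [0, 0, 3, 0, 0, 0],
  [0, 0, 3, 0, 0, 0],
  [0, 0, 0, 0, 0, 0],
])

```text
clock: 26.65
position: [0.5077, -0.2903, 0.1194]
tool_rot: [3.14, -0.001, -0.349]
force: [0.5, -0.6, -0.3]
grip_width: 0.016
```

Tip is 5 mm below the rack top with no contact force, so I'm continuing down.

>>> arm_command([
  [0, 0, 3, 0, 0, 0],
  [0, 0, 3, 0, 0, 0],
  [0, 0, 3, 0, 0, 0],
  [0, 0, 3, 0, 0, 0],
  [0, 0, 0, 0, 0, 0],
])

```text
clock: 27.15
position: [0.5076, -0.2902, 0.1062]
tool_rot: [3.141, -0.001, -0.349]
force: [-0.7, 0.2, -1.2]
grip_width: 0.0155
```

>>> arm_command([
  [0, 0, 4, 0, 0, 0],
  [0, 0, 4, 0, 0, 0],
  [0, 0, 4, 0, 0, 0],
  [0, 0, 4, 0, 0, 0],
  [0, 0, 4, 0, 0, 0],
  [0, 0, 3, 0, 0, 0],
  [0, 0, 2, 0, 0, 0],
  [0, 0, 0, 0, 0, 0],
])

```text
clock: 27.95
position: [0.5078, -0.2904, 0.0796]
tool_rot: [3.14, -0.001, -0.349]
force: [-3.4, 1.5, 8.6]
grip_width: 0.0154
```

Seated: it stopped at 0.0796 m against a calculated 0.0797 m, with an 8.6 N contact force. I'm releasing and withdrawing.

>>> arm_command([
  [0, 0, 0, 0, 0, 0],
  [0, 0, 0, 0, 0, 0],
  [0, 0, 0, 0, 0, 0],
  [0, 0, 0, 0, 0, 0],
  [0, 0, -8, 0, 0, 0],
  [0, 0, -25, 0, 0, 0],
  [0, 0, -40, 0, 0, 0],
  [0, 0, -40, 0, 0, 0],
], grip=50)

```text
clock: 28.75
position: [0.5057, -0.2888, 0.1925]
tool_rot: [-3.141, 0.007, -0.348]
force: [-0.0, 0.3, 0.1]
grip_width: 0.0427
```

>>> arm_command([
  [-10, 15, 0, 0, 0, 0],
  [-20, 20, 0, 0, 0, 0],
  [-30, 20, 0, 0, 0, 0],
  [-30, 20, 0, 0, 0, 0],
  [-20, 10, 0, 0, 0, 0],
  [0, 0, 0, 0, 0, 0],
  [0, 0, 0, 0, 0, 0],
])

```text
clock: 29.45
position: [0.3707, -0.3337, 0.2017]
tool_rot: [3.139, -0.005, -0.348]
force: [1.2, 0.3, -0.3]
grip_width: 0.0424
```

Run:
```python
from h import *
f=grab('scene'); P=cloud(f)
for w in((.522,.1625,.084),(.5075,-.290,.081)):
    u,v=map(int,np.round(proj(f,w))); print(w,u,v,P[v-1:v+2,u-1:u+2,2].round(3).tolist(),f['color'][v,u])
save(f,'s6.png',(220,140,380,290),4); print(bot.observe()['position'],bot.observe()['qd'].round(3))
```

```text
(0.522, 0.1625, 0.084) 337 160 [[0.086, 0.088, 0.088], [0.08, 0.085, 0.087], [0.083, 0.085, 0.082]] [191 189 208]
(0.5075, -0.29, 0.081) 253 260 [[0.081, 0.079, 0.081], [0.089, 0.083, 0.079], [0.082, 0.085, 0.08]] [237  56  51]
[ 0.37081311 -0.33364138  0.20164048] [-0.017  0.015 -0.003 -0.011 -0.    -0.001 -0.003]
```

View pics/s6.png

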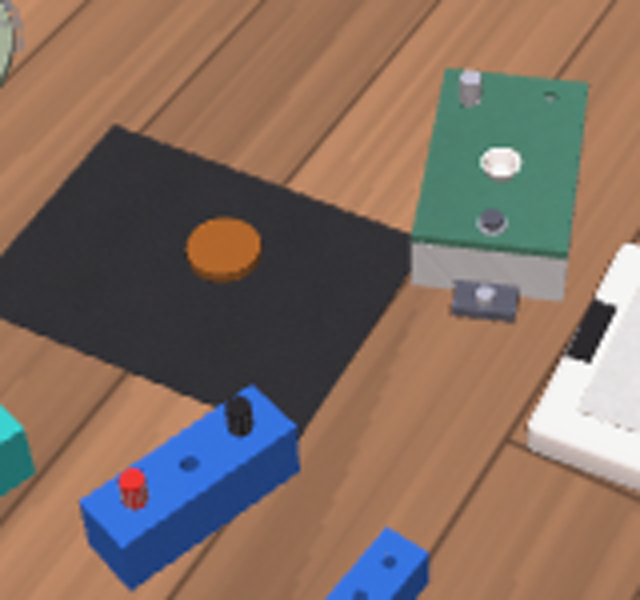

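The red pin hangs upright in the rack's end hole (132,488). The steel bolt is home (470,88), the drift hole is empty (549,96), and the black bolt and disc are in place. I'm handing in.

```bash
python3 -c "
from workcell import bot
print(bot.job_done())"
```

```text
the job is handed in; nothing more can be done
None
```

The job is done and handed in at about 29.5 s. I worked the drift pin home, which swung the cover back about 0.05 rad. With the pin still in, I dropped the steel bolt home, then drew the pin out and hung it back in its original end hole of the larger blue rack.

- **Bolt:** after each release, the depth picture put the bolt head's top at about 84–85 mm (84 mm expected).
- **Pin:** the depth picture put the pin head's top at about 84–86 mm when home in the cover (84 mm expected). Back in the rack it read about 81–83 mm (81 mm expected). It stands upright in the final picture.
- **Bystanders:** the final picture shows the short black bolt and the amber disc where they were. That crop did not show the jugs or the mixing cup, but the arm passed clear of them and felt no unexpected force.
- **Disagreements:** the two cameras differed by up to about 5 mm on the bolt hole and the pin, so I used averages for the bolt hole and the gripper's reading for the pin. The depth readings scatter by a few mm. No check failed.

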